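# Clamp a soil sample tube in its cradle

### The arm

A 6-joint arm with a two-finger parallel gripper is mounted at the origin on the work surface. World frame = base frame: x ahead of the robot, y to its left, z up, the work surface at z = 0. Lengths are in m, angles in rad, forces in N, time in s.
With the tool pointing down it reaches from about 0.225 to 0.875 m from the base axis. Payload 3.4 kg.
Tool frame: the origin (TCP) lies at the very end of the fingers, on their centre line; the grasp point (between the pads) lies manip.grip_point_offset behind it (manip.grip_point_offset is the distance from the TCP to the grasp point, in m); z points along the fingers, y is the line along which they close (so a half turn about z gives the same grasp; the last joint's range is limited). The gripper opens to 85 mm and grips with 20 to 120 N. Pads are 22 mm wide; open, the fingers measure 114 mm over their backs; the gripper's body (76 mm by 85 mm) begins 54 mm behind the grasp point. The pads swing forward as they close: fully open they stand 13 mm farther back than shut.
Start: joints at [-1.428, 0.276, 1.505, -0, 1.361, -0.121], TCP at [0.15, -0.555, 0.231] pointing down, gripper open.
Joint ranges: [-2.89, 2.89], [-0.75, 2.08], [0.22, 2.7], [-1.18, 4.32], [0.11, 2.71], [-2.7, 2.7]. Speed limits (rad/s): [2.57, 2.57, 3.14, 3.14, 3.14, 3.14].

### API

Orientations are given as a unit quaternion [w, x, y, z].
In Python, from rig import manip gives the robot as it stands.
- The arm moves only by the shell command python3 -m pendant 'ROWS' [FORCE]. ROWS is JSON, a list of rows, each an object of numbers: "jaw": the opening, from -1 (shut) to 1 (fully open); "tx", "ty", "tz": the shift along the world's x, y, z in cm; "ax", "ay", "az": the turn, a rotation vector about the world's x, y, z in degrees. In form: [{"jaw": .., "tx": .., "ty": .., "tz": .., "ax": .., "ay": .., "az": ..}, ...]. A call has 1 to 10 rows; each row is the pose to reach, as a shift and turn from the pose commanded when the call began; what a row does not reach only later rows make up. A row lasts 1/8 s, in which the tool goes at most 62.5 mm and 10.7 degrees, less where a joint would pass 70% of its speed; a pose out of reach is approached as far as the arm can. A call with a gripper value outside its range is refused whole. The fingers move at their own pace and stop on an object; FORCE is the grip in N (left out, the last holds). Time passes only in rows, so rows that repeat a pose let the fingers close. It gives the time, the measured TCP pose, the force, the opening and the grip force at its end, in the units of the state.
- manip.get_state(): the state, without advancing time (a new reading comes with each control period).
- manip.get_image(name): name is "side" or "top"; returns a dict with "pixels" (420x560x3 uint8, blue, green, red), "depth" (420x560 float32, m along the optical axis (not along the pixel's ray), 0 where there is no reading), "fx", "fy", "cx", "cy" (pixels), "D" ([k1, k2, p1, p2, k3] as OpenCV has them; the pictures are not rectified), "pose" (4x4, takes a point from camera to world coordinates). Camera axes: x right, y down, z forward; pixel columns grow to the right and rows downward; lengths in m; the calibration is good to about 2 mm. A picture is of the moment at which its call begins.
- manip.sign_off(): hands the job in; it is judged then, once.
The state is a dict: "clock": time; "qpos": joint angles; "qd": joint speeds; "effort": joint torques, N m; "position": TCP position; "ee_rot": TCP orientation; "contact_force": force on the tool from outside, world axes, zero at the start; "moment": the same for the moment, N m; "width": finger opening in m; "gripper_force": force on a finger pad.
Only numpy, scipy, OpenCV 4.12 (cv2) and the standard library are available. Lean on these libraries where they do the work, as an engineer would, in place of code of your own. Each camera call takes 0.05 s, during which the arm holds its last target. There are 200 camera calls.

### The job

Clamp the soil sample tube in its cradle: with the cam lever still up, slide the jaw along the rail so that it pushes the tube home against the fixed head plate and stays snug against the tube. Then swing the cam lever fully down towards the robot side to lock the jaw, let go, and leave the tins and the lid around the cradle where they are.

Things in the scene. Friction and masses are not known exactly. Their poses are not given: they have to be found in the camera images.
- cradle: Grey and aluminium tube cradle, fixed. Base plate 130 (x) x 490 (y) x 20 mm. Origin on the bench; local y along rail, tube and jaw travel, z up, x away from the robot (yaw within 0.25). A steel rail (24 wide, centred at x 0, top at z 69, y -240 to 30) carries the jaw; a V trough (y 75 to 212) carries the tube.
- head (a point): Centre of the inner face of the fixed head plate (90 wide, top at 110 mm), at cradle local (0, 212.5, 62) mm: the tube's end must rest on it.
- beam (a point): Middle of the overhead tie beam, 20 (x) x 486 (y) x 34 (z) mm: cradle local x 6 to 26, z 231 to 265 mm, on end posts 20 x 16 mm at local y 220 and -250. It keeps a vertical tool off the raised lever; come in under it tilted, from the robot's side.
- tube: Steel sample tube with white end caps, 60 mm diameter, 150 long, about 0.5 kg, loose in the V trough. Origin on its axis at mid-length, 62 mm over the bench; local y along its axis, the same way as the cradle's y. At home against the head plate its origin is at cradle local y = 137.5.
- jaw (a joint): Sliding jaw, m along the cradle's +y, 0 to 0.14. At value q the lever axis is at cradle local y = q - 0.125, the pad face at q - 0.067; about 0.1295 when the tube is clamped home. A grey saddle 84 (x) x 108 (y, with pad) mm, 100 high; slides with about 3 N when the lever is up, plus up to 10 N to push the tube.
- jaw_face (a point): Centre of the round black rubber pad (48 mm diameter) on the jaw's +y face, which meets the tube's end; 62 mm over the bench.
- lever (a joint): Cam lever on the jaw, rad. At 0 it leans 10 degrees past upright, away from the robot; it grows as the lever swings towards the robot (cradle -x) and down; at the stop, 1.745, it lies level pointing to cradle -x and the jaw is locked. It stays where it is left and stiffens over the last 40 degrees (up to about 6 N at the grip).
- knob (a point): Centre of the black barrel grip (a cylinder 26 mm in diameter and 28 mm long, lying along the cradle's y, flat ends) at the end of the cam lever (10 mm thick steel bar), 80 mm from the lever axis. Moves with jaw and lever: the jaw can be slid by it. 25 mm or more is free at each side.
- lever_hinge (a point): Lever axis on the jaw, at cradle local x = 0, 85 mm over the bench; the axis runs along the cradle's y.
- tin1: Round aluminium moisture tin, 60 mm diameter, 35 high, origin under its centre. Bystander, on the robot's side of the cradle.
- tin2: The other moisture tin, same size. Bystander, on the robot's side of the cradle, near the other end.
- lid: White plastic lid, 100 mm diameter, 8 high, origin under its centre. Bystander behind the cradle.
There are look-alikes about, which are no part of the job. Leave any red look-alike of the tube alone.

How it is judged:
On the way:
1. the tube is home against the head plate and the jaw snug against it, with the lever still up (y of tube in the frame of cradle above 0.1345 m and y of jaw_face in the frame of tube above -0.078 m and value of joint lever below 1 rad), for 0.1 s.
At the end, for the whole second after the job is handed in: The tube rests in the trough within 3 mm of the head plate, the jaw's pad is within 3 mm of the tube's end, and the cam lever is down to within 0.145 rad (8 degrees) of its stop (y of tube in the frame of cradle above 0.1345 m and horizontal distance between tube and cradle below 0.142 m and height (world z) of tube between 0.058 and 0.066 m and y of jaw_face in the frame of tube above -0.078 m and value of joint lever above 1.6 rad and linear speed of tube below 0.01 m/s); the robot touches nothing.
It fails at once if a tin or the lid is moved more than 40 mm (distance of any of tin1, tin2, lid from where it was at the start of the episode above 0.04 m).
It also fails if it takes over 59 s, if anything falls off the work surface, if the arm or the gripper's body presses on something with over 40 N, if the wrist force passes 120 N, or if a joint passes its speed limit or range.

## Working session

There is one attempt and no reset: what is moved stays moved. The work goes in short steps, Python scripts to look and compute and a shell command to move; the robot and the scene stay as the last step left them, time stands still between calls to the robot, and variables do not carry over. Pictures are saved under pics/ and viewed, at most 10 in all, crops included, and the job is handed in when it is done.

```bash
mkdir -p pics; ls
cat > h.py <<'E'
import numpy as np,cv2,pickle
from rig import manip
def grab(n,tag):
    im=manip.get_image(n); pickle.dump(im,open(f'pics/{tag}.pkl','wb')); cv2.imwrite(f'pics/{tag}.png',im['pixels']); return im
def load(t): return pickle.load(open(f'pics/{t}.pkl','rb'))
def K(im): return np.array([[im['fx'],0,im['cx']],[0,im['fy'],im['cy']],[0,0,1.]])
def ray(im,u,v):
    p=cv2.undistortPoints(np.array([[[u,v]]],float),K(im),np.array(im['D'],float))[0,0]
    T=np.array(im['pose']); return T[:3,3],T[:3,:3]@np.array([p[0],p[1],1.])
def plane(im,u,v,z):
    o,d=ray(im,u,v); return o+d*(z-o[2])/d[2]
def dep(im,u,v):
    o,d=ray(im,u,v); return o+d*im['depth'][int(round(v)),int(round(u))]
E
python3 - <<'E'
from h import *
for n in('top','side'):
    im=grab(n,n+'0'); print(n,np.round(im['pose'],3).tolist(),im['fx'])
s=manip.get_state();print(s);print(manip.grip_point_offset)
E
```

```text
pics
top [[0.026, -0.993, 0.118, 0.479], [-1.0, -0.027, -0.006, 0.043], [0.009, -0.117, -0.993, 1.187], [0.0, 0.0, 0.0, 1.0]] 482.2543204226183
side [[-0.772, -0.479, 0.418, 0.131], [-0.636, 0.57, -0.52, 0.631], [0.011, -0.667, -0.745, 1.02], [0.0, 0.0, 0.0, 1.0]] 496.10182309324625
{'clock': 0.1, 'qpos': array([-1.42798058e+00,  2.76529365e-01,  1.50599716e+00, -2.08338445e-05,
        1.36070618e+00, -1.20991979e-01]), 'qd': array([ 0.00059341, -0.00106441, -0.00337341,  0.00157345, -0.00048202,
        0.00040155]), 'effort': array([ 1.13513222e-03, -4.17699158e+01, -2.46404207e+01, -1.33644426e-04,
        5.77816623e-03,  3.88208804e-06]), 'position': array([ 0.1498609 , -0.55464203,  0.23053131]), 'ee_rot': array([-8.19866073e-04,  9.91312671e-01,  1.31523823e-01, -1.91333370e-05]), 'contact_force': array([ 0.03165271,  0.02933674, -0.26035653]), 'moment': array([-0.04970352, -0.00898322,  0.00033861]), 'gripper_force': 0.0, 'width': 0.08497991963298403}
0.0187
```

View pics/top0.png

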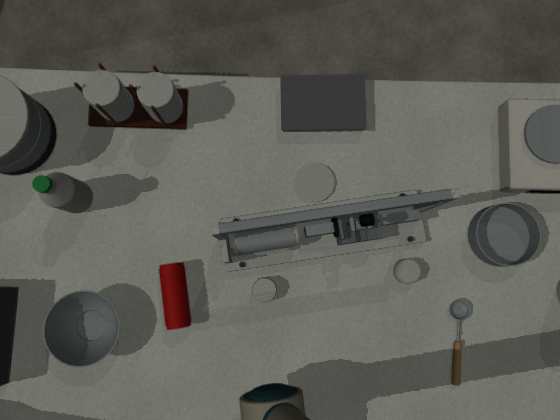

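View pics/side0.png

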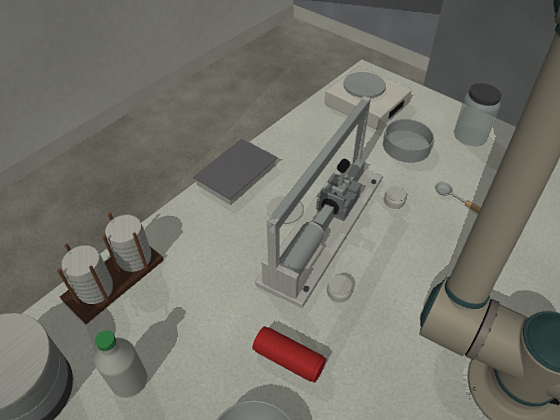

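The top view shows the cradle from (220,240) at the head to (450,200), with the white/steel tube at (265,240), pad at (340,228) and knob at (367,220). In the side view the knob is at (344,165). 

Possible mix-ups: 
- **Tube:** the red cylinder at top (175,295) is the look-alike. The grey tube in the trough at (265,240) is the one to use. 
- **Knob:** the black pad at (340,228) and the base's dark holes at (413,239) and (241,264) could be mistaken for it. The knob is the raised black barrel at (367,220).

```bash
cat > m.py <<'E'
from h import *
def cloud(im):
    h,w=im['depth'].shape; u,v=np.meshgrid(np.arange(w),np.arange(h))
    p=cv2.undistortPoints(np.stack([u,v],-1).reshape(-1,1,2).astype(float),K(im),np.array(im['D'],float)).reshape(-1,2)
    d=im['depth'].reshape(-1); T=np.array(im['pose'])
    P=(np.c_[p,np.ones(len(p))]*d[:,None])@T[:3,:3].T+T[:3,3]
    P[d==0]=np.nan; return P.reshape(h,w,3)
if __name__=='__main__':
    for t,box in(('top0',(200,180,470,275)),('side0',(250,90,400,310))):
        im=load(t);C=cloud(im);m=np.zeros(C.shape[:2],bool);m[box[1]:box[3],box[0]:box[2]]=1
        b=m&(C[...,2]>.255)&(C[...,2]<.275); Q=C[b][:,:2]
        r=cv2.minAreaRect((Q*1000).astype(np.float32)); print(t,'beam',len(Q),r,np.nanmean(C[b][:,2]))
        bl=m&(im['pixels'].max(2)<40)
        n,l,s,c=cv2.connectedComponentsWithStats(bl.astype(np.uint8))
        for i in range(1,n):
            if s[i,4]>8: print('black',s[i],c[i].round(1),np.nanmedian(C[l==i],0).round(4))
        base=m&(C[...,2]>.012)&(C[...,2]<.028);r=cv2.minAreaRect((C[base][:,:2]*1000).astype(np.float32));print('base',r)
    a=cv2.resize(load('top0')['pixels'][180:280,200:470],None,fx=2.9,fy=2.9,interpolation=2)
    b=cv2.resize(load('side0')['pixels'][90:310,250:400],None,fx=1.3,fy=1.3,interpolation=2)
    o=np.zeros((a.shape[0]+b.shape[0],a.shape[1],3),np.uint8);o[:a.shape[0]]=a;o[a.shape[0]:,:b.shape[1]]=b
    c=cv2.resize(load('side0')['pixels'][145:225,310:390],(286,286),interpolation=2);o[a.shape[0]:,300:586]=c
    cv2.imwrite('pics/crop1.png',o);print(o.shape)
E
python3 m.py
```

```text
top0 beam 2663 ((599.4130859375, -81.91197204589844), (20.405542373657227, 485.2690734863281), 10.146055221557617) 0.2640301275909392
black [425 203   8   4  14] [428.9 204.1] [ 0.6364 -0.3069  0.1349]
black [416 205   8   3  13] [419.5 205.6] [ 0.6406 -0.306   0.0715]
black [357 213  18  14 190] [366.4 219.3] [ 0.5947 -0.162   0.1742]
black [331 217   8  20 103] [335.3 226. ] [ 0.5874 -0.109   0.0809]
black [304 228   3   9  11] [304.8 232.2] [ 0.5742 -0.0411  0.043 ]
black [408 237   5   4  17] [409.9 238.6] [ 0.567  -0.2953  0.0253]
black [240 262   5   5  19] [241.9 264.2] [0.4956 0.1064 0.0247]
base ((593.0299072265625, -137.64306640625), (224.5748748779297, 607.8001098632812), 0.5332768559455872)
side0 beam 1512 ((596.991455078125, -79.80076599121094), (22.641029357910156, 486.04632568359375), 10.41525650024414) 0.26410185287911786
black [389 104  11  14  54] [393.9 110.6] [ 0.6859 -0.6     0.0386]
black [337 159  13  14 114] [342.9 165.4] [ 0.5897 -0.1521  0.1735]
black [321 199  18  15 114] [330.5 204.2] [ 0.582  -0.106   0.0758]
base ((668.8758544921875, -201.54901123046875), (420.8150634765625, 793.4928588867188), 30.628719329833984)
(576, 783, 3)
```

View pics/crop1.png

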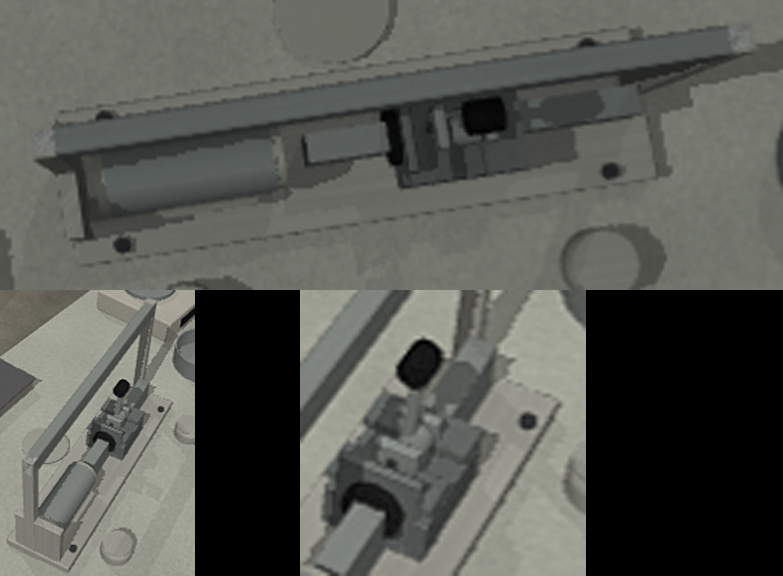

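The crop confirms the barrel knob on the raised lever in both views (top (366,219), side (343,165)), with the pad facing the tube. The beam fit of 20x486 mm at z 0.264 agrees with the description. Next I compute the cradle frame, lever and jaw state, and the first poses.

```bash
cat > f.py <<'E'
from m import *
from scipy.spatial.transform import Rotation as Ro
from scipy.optimize import least_squares
yaw=np.radians(10.25); Rc=Ro.from_euler('z',yaw).as_matrix(); o=np.array([.5982,-.0809,0])-Rc@[.016,-.015,0]
L=lambda p:(np.asarray(p)-o)@Rc
W=lambda p:Rc@np.asarray(p)+o
def kn(l,q): a=l-np.radians(10); return np.array([-.08*np.sin(a),q-.125,.085+.08*np.cos(a)])
def rows(tgt,th):  # shift/turn from current measured pose; tgt=grasp point local, th tilt
    s=manip.get_state(); R0=Ro.from_quat(np.roll(s['ee_rot'],-1))
    x=np.array([np.cos(yaw),np.sin(yaw),0]);y=np.array([np.sin(yaw),-np.cos(yaw),0])
    R1=Ro.from_rotvec(-np.radians(th)*Rc[:,1])*Ro.from_matrix(np.c_[x,y,[0,0,-1]])
    d=R1.as_matrix()[:,2]; T=W(tgt)+manip.grip_point_offset*d
    print('TCP',T.round(4),'d',d.round(3),'shift cm',((T-s['position'])*100).round(2),'turn',(R1*R0.inv()).as_rotvec(degrees=True).round(1))
E
python3 - <<'E'
from f import *
im=load('side0'); oo,d=ray(im,342.9,165.4)
for q in(0.02,.03,.036,.045): # ray crossing plane local y
    t=(q-.125-L(oo)[1])/(Rc.T@d)[1]; print(q,(L(oo)+t*(Rc.T@d)).round(4), kn(0,q).round(4))
im=load('top0');oo,d=ray(im,366.4,219.3);t=(.164-oo[2])/d[2];print('top knob local',L(oo+t*d).round(4))
for t,b in(('top0',(200,180,470,290)),('side0',(230,90,400,310))):
    C=cloud(load(t))[b[1]:b[3],b[0]:b[2]].reshape(-1,3);P=L(C[~np.isnan(C[:,0])])
    T=P[(P[:,2]>.08)&(P[:,2]<.096)&(abs(P[:,0])<.02)&(P[:,1]>0.03)&(P[:,1]<.205)];print(t,'tube y',np.percentile(T[:,1],[1,99]),np.median(T[:,0]),T[:,2].max())
    T=P[(P[:,2]>.03)&(P[:,2]<.12)&(abs(P[:,0])<.045)&(P[:,1]>-.2)&(P[:,1]<.03)&(P[:,2]>.073)];print('jaw',np.percentile(T[:,1],[0,1,50,99,100]),T[:,0].min(),T[:,0].max())
im=load('top0')
for u,v in((264,290),(407,270),(315,182)):print('tins',L(plane(im,u,v,.035)).round(3))
rows([.014,-.089,.164],60)
p=np.array([.014,-.089,.164])-.1*np.array([np.sin(np.pi/3),0,-.5]);rows(p,60)
E
```

```text
0.02 [ 0.0014 -0.105   0.1536] [ 0.0139 -0.105   0.1638]
0.03 [-0.0022 -0.095   0.1635] [ 0.0139 -0.095   0.1638]
0.036 [-0.0044 -0.089   0.1695] [ 0.0139 -0.089   0.1638]
0.045 [-0.0077 -0.08    0.1784] [ 0.0139 -0.08    0.1638]
top knob local [-0.0012 -0.0955  0.164 ]
top0 tube y [0.05081185 0.19748714] -0.0005581773430583085 0.09590027192897455
jaw [-0.14320285 -0.14209611 -0.07392057 -0.03721073  0.02344469] -0.040722205969177146 0.021223322865436385
side0 tube y [0.05324314 0.19786391] -0.002986034211381628 0.09587353905149842
jaw [-0.1971106  -0.14299921 -0.07206913 -0.03342066  0.02990356] -0.044245112159889376 0.04130683301667491
tins [-0.12   0.145  0.035]
tins [-0.125 -0.197  0.035]
tins [ 0.117 -0.016  0.035]
TCP [ 0.6253 -0.1512  0.1546] d [ 0.852  0.154 -0.5  ] shift cm [47.55 40.34 -7.59] turn [ 13.1 -58.6  -4.5]
TCP [ 0.5401 -0.1666  0.2047] d [ 0.852  0.154 -0.5  ] shift cm [39.03 38.8  -2.59] turn [ 13.1 -58.6  -4.5]
```

The knob triangulates to local (-0.001, -0.095, 0.165), so lever ≈ 0.17, and the pad face gives q ≈ 0.031. Both fit the description. The tube's near end is at about 0.052, so it needs roughly 11 mm of push. I'm moving to the pre-grasp, tilted 60°.

```bash
python3 -m pendant '[{"jaw":0.1,"tx":4,"ty":4,"tz":1,"ax":0,"ay":0,"az":0},{"jaw":0.1,"tx":8,"ty":8,"tz":2,"ax":2,"ay":-9,"az":-0.7},{"jaw":0.1,"tx":12,"ty":12,"tz":3,"ax":4,"ay":-18,"az":-1.4},{"jaw":0.1,"tx":16,"ty":16,"tz":3,"ax":6,"ay":-27,"az":-2},{"jaw":0.1,"tx":20,"ty":20,"tz":3,"ax":8,"ay":-36,"az":-2.8},{"jaw":0.1,"tx":24,"ty":24,"tz":3,"ax":10,"ay":-45,"az":-3.5},{"jaw":0.1,"tx":28,"ty":28,"tz":2,"ax":12,"ay":-53,"az":-4},{"jaw":0.1,"tx":32,"ty":32,"tz":0,"ax":13.1,"ay":-58.6,"az":-4.5},{"jaw":0.1,"tx":36,"ty":36,"tz":-2,"ax":13.1,"ay":-58.6,"az":-4.5},{"jaw":0.1,"tx":37.6,"ty":37.9,"tz":-2.5,"ax":13.1,"ay":-58.6,"az":-4.5}]' 40
python3 - <<'E'
from f import *
k=np.array([-.001,-.095,.165])
rows(k-.1*np.array([.866,0,-.5]),60); rows(k,60); print(manip.get_state()['qpos'].round(2))
E
```

```text
clock: 1.35
position: [0.5259, -0.1727, 0.2042]
ee_rot: [-0.046, 0.863, 0.076, 0.497]
contact_force: [0.9, -0.6, 0.1]
width: 0.0468
gripper_force: 0.0
TCP [ 0.5264 -0.1752  0.2057] d [ 0.852  0.154 -0.5  ] shift cm [ 0.06 -0.24  0.15] turn [-0.2 -0.1 -0. ]
TCP [ 0.6116 -0.1598  0.1556] d [ 0.852  0.154 -0.5  ] shift cm [ 8.58  1.3  -4.85] turn [-0.2 -0.1 -0. ]
[-1.04  0.16  2.33  1.49  0.95 -0.79]
```

```bash
python3 -m pendant '[{"jaw":0.1,"tx":2,"ty":0.3,"tz":-1.2},{"jaw":0.1,"tx":4,"ty":0.6,"tz":-2.4},{"jaw":0.1,"tx":6,"ty":0.9,"tz":-3.5},{"jaw":0.1,"tx":7.5,"ty":1.1,"tz":-4.3},{"jaw":0.1,"tx":8.5,"ty":1.4,"tz":-4.9},{"jaw":0.1,"tx":8.5,"ty":1.4,"tz":-4.9}]'
python3 - <<'E'
from f import *
rows([-.001,-.095,.165],60)
a=grab('side','s1')['pixels'][100:260,250:430];b=grab('top','t1')['pixels'][150:290,280:460]
o=np.zeros((480,800,3),np.uint8);o[:356,:400]=cv2.resize(a,(400,356));o[:311,400:]=cv2.resize(b,(400,311));cv2.imwrite('pics/c2.png',o)
E
```

```text
TCP [ 0.6116 -0.1598  0.1556] d [ 0.852  0.154 -0.5  ] shift cm [ 8.58  1.3  -4.85] turn [-0.2 -0.1 -0. ]invalid input at $[0]: expected keys jaw, tx, ty, tz, ax, ay, az
```

View pics/c2.png

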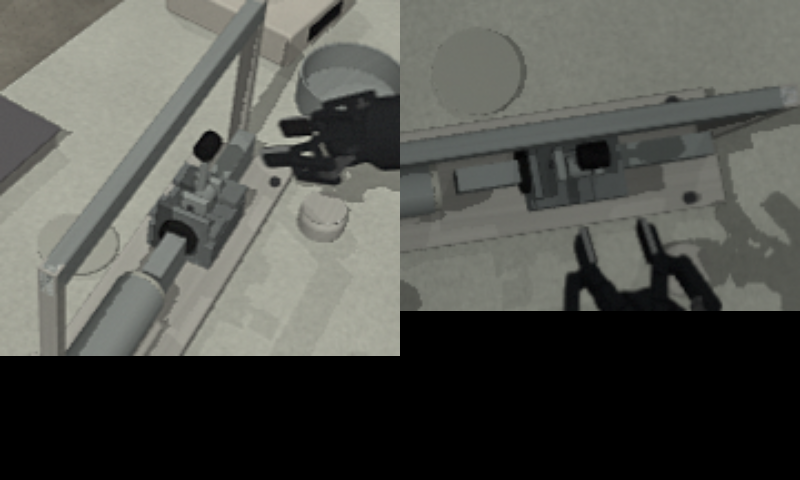

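The first move was refused because every key is required. The picture shows the pre-grasp fingers at right (c2 (290,145) in side, (620,240) in top), roughly in line with the knob at (593,155). I'm going in.

```bash
python3 -m pendant '[{"jaw":0.1,"tx":2,"ty":0.3,"tz":-1.2,"ax":0,"ay":0,"az":0},{"jaw":0.1,"tx":4,"ty":0.6,"tz":-2.4,"ax":0,"ay":0,"az":0},{"jaw":0.1,"tx":6,"ty":0.9,"tz":-3.5,"ax":0,"ay":0,"az":0},{"jaw":0.1,"tx":7.5,"ty":1.1,"tz":-4.3,"ax":0,"ay":0,"az":0},{"jaw":0.1,"tx":8.5,"ty":1.4,"tz":-4.9,"ax":0,"ay":0,"az":0},{"jaw":0.1,"tx":8.5,"ty":1.4,"tz":-4.9,"ax":0,"ay":0,"az":0}]'
python3 - <<'E'
from f import *
rows([-.001,-.095,.165],60)
a=grab('side','s2')['pixels'][100:260,250:430];b=grab('top','t2')['pixels'][150:290,280:460]
o=np.zeros((356,800,3),np.uint8);o[:356,:400]=cv2.resize(a,(400,356));o[:311,400:]=cv2.resize(b,(400,311));cv2.imwrite('pics/c3.png',o)
E
```

```text
clock: 2.2
position: [0.6111, -0.1625, 0.157]
ee_rot: [-0.044, 0.863, 0.077, 0.498]
contact_force: [0.1, 0.5, 0.3]
width: 0.0471
gripper_force: 0.0
TCP [ 0.6116 -0.1598  0.1556] d [ 0.852  0.154 -0.5  ] shift cm [ 0.06  0.27 -0.14] turn [0.  0.  0.1]
```

View pics/c3.png

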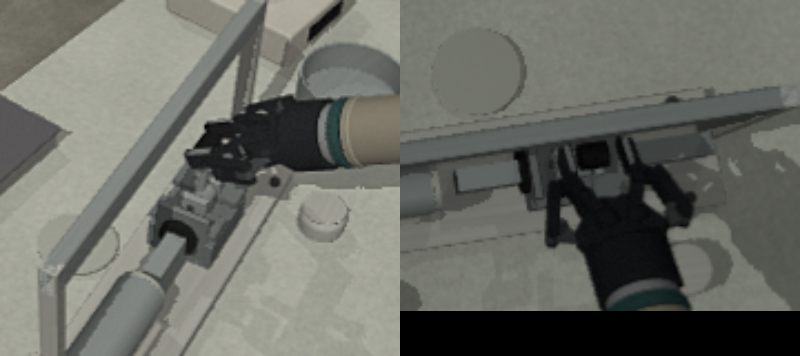

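The knob (593,155) sits centred between the fingers at 567 and 625. Closing now.

```bash
python3 -m pendant '[{"jaw":-0.3,"tx":0,"ty":0,"tz":0,"ax":0,"ay":0,"az":0},{"jaw":-0.6,"tx":0,"ty":0,"tz":0,"ax":0,"ay":0,"az":0},{"jaw":-0.6,"tx":0,"ty":0,"tz":0,"ax":0,"ay":0,"az":0},{"jaw":-0.6,"tx":0,"ty":0,"tz":0,"ax":0,"ay":0,"az":0}]' 40
python3 -c "
from f import *
s=manip.get_state();print(s['contact_force'],L(s['position']))"
```

```text
clock: 2.8
position: [0.6108, -0.1617, 0.1579]
ee_rot: [-0.044, 0.862, 0.077, 0.499]
contact_force: [-4.7, 1.6, 5.3]
width: 0.0273
gripper_force: 44.1
[-4.66278685  1.61411458  5.31280485] [ 0.01403212 -0.09676547  0.15789773]
```

```bash
python3 -m pendant '[{"jaw":-0.6,"tx":-0.18,"ty":1,"tz":0,"ax":0,"ay":0,"az":0},{"jaw":-0.6,"tx":-0.36,"ty":2,"tz":0,"ax":0,"ay":0,"az":0},{"jaw":-0.6,"tx":-0.54,"ty":3,"tz":0,"ax":0,"ay":0,"az":0},{"jaw":-0.6,"tx":-0.72,"ty":4,"tz":0,"ax":0,"ay":0,"az":0},{"jaw":-0.6,"tx":-0.9,"ty":5,"tz":0,"ax":0,"ay":0,"az":0},{"jaw":-0.6,"tx":-1.08,"ty":6,"tz":0,"ax":0,"ay":0,"az":0},{"jaw":-0.6,"tx":-1.26,"ty":7,"tz":0,"ax":0,"ay":0,"az":0},{"jaw":-0.6,"tx":-1.44,"ty":8,"tz":0,"ax":0,"ay":0,"az":0},{"jaw":-0.6,"tx":-1.44,"ty":8,"tz":0,"ax":0,"ay":0,"az":0}]'
python3 -c "
from f import *
s=manip.get_state();print(L(s['position']),Rc.T@s['contact_force'])"
```

```text
clock: 3.92
position: [0.5968, -0.0823, 0.1579]
ee_rot: [-0.044, 0.862, 0.076, 0.499]
contact_force: [-5.0, -0.3, 5.3]
width: 0.0269
gripper_force: 44.1
[ 0.01431956 -0.01614815  0.15792712] [-5.01607605  0.60886244  5.28534291]
```

```bash
python3 -m pendant '[{"jaw":-0.6,"tx":-0.09,"ty":0.5,"tz":0,"ax":0,"ay":0,"az":0},{"jaw":-0.6,"tx":-0.18,"ty":1,"tz":0,"ax":0,"ay":0,"az":0},{"jaw":-0.6,"tx":-0.23,"ty":1.3,"tz":0,"ax":0,"ay":0,"az":0},{"jaw":-0.6,"tx":-0.29,"ty":1.6,"tz":0,"ax":0,"ay":0,"az":0},{"jaw":-0.6,"tx":-0.29,"ty":1.6,"tz":0,"ax":0,"ay":0,"az":0},{"jaw":-0.6,"tx":-0.29,"ty":1.6,"tz":0,"ax":0,"ay":0,"az":0}]'
python3 -c "
from f import *
s=manip.get_state();print(L(s['position']),Rc.T@s['contact_force'])"
```

```text
clock: 4.68
position: [0.595, -0.07, 0.158]
ee_rot: [-0.041, 0.863, 0.074, 0.499]
contact_force: [-2.7, -7.5, 5.1]
width: 0.0277
gripper_force: 44.2
[ 0.01475649 -0.0037461   0.15796616] [-4.00544064 -6.88478666  5.09904608]
```

```bash
python3 -m pendant '[{"jaw":-0.6,"tx":-0.05,"ty":0.3,"tz":0,"ax":0,"ay":0,"az":0},{"jaw":-0.6,"tx":-0.11,"ty":0.6,"tz":0,"ax":0,"ay":0,"az":0},{"jaw":-0.6,"tx":-0.16,"ty":0.9,"tz":0,"ax":0,"ay":0,"az":0},{"jaw":-0.6,"tx":-0.16,"ty":0.9,"tz":0,"ax":0,"ay":0,"az":0},{"jaw":-0.6,"tx":-0.16,"ty":0.9,"tz":0,"ax":0,"ay":0,"az":0}]' 70
python3 -c "
from f import *
s=manip.get_state();print(L(s['position']),Rc.T@s['contact_force'])"
```

```text
clock: 5.3
position: [0.5939, -0.063, 0.158]
ee_rot: [-0.04, 0.863, 0.073, 0.499]
contact_force: [-4.3, -13.2, 5.6]
width: 0.0271
gripper_force: 72.6
[0.01494542 0.00338463 0.15797755] [ -6.58033355 -12.20329745   5.62814838]
```

```bash
python3 -m pendant '[{"jaw":-0.6,"tx":-0.05,"ty":0.3,"tz":0,"ax":0,"ay":0,"az":0},{"jaw":-0.6,"tx":-0.09,"ty":0.5,"tz":0,"ax":0,"ay":0,"az":0},{"jaw":-0.6,"tx":-0.09,"ty":0.5,"tz":0,"ax":0,"ay":0,"az":0},{"jaw":-0.6,"tx":-0.09,"ty":0.5,"tz":0,"ax":0,"ay":0,"az":0}]'
python3 - <<'E'
from f import *
s=manip.get_state();print(L(s['position']),Rc.T@s['contact_force'])
for t in('side','top'):
    im=grab(t,t+'3');C=cloud(im);b=(200,180,470,290) if t=='top' else (230,90,400,310)
    C=C[b[1]:b[3],b[0]:b[2]].reshape(-1,3);P=L(C[~np.isnan(C[:,0])])
    T=P[(P[:,2]>.08)&(P[:,2]<.096)&(P[:,0]<.02)&(P[:,0]>-.02)&(P[:,1]>0.03)&(P[:,1]<.207)];print(t,'tube y',np.percentile(T[:,1],[1,99]))
a=load('side3')['pixels'][140:300,240:400];b=load('top3')['pixels'][190:290,210:390]
o=np.zeros((400,800,3),np.uint8);o[:400,:400]=cv2.resize(a,(400,400));o[:222,400:]=cv2.resize(b,(400,222));cv2.imwrite('pics/c4.png',o)
E
```

```text
clock: 5.8
position: [0.5945, -0.0627, 0.1581]
ee_rot: [-0.037, 0.863, 0.07, 0.499]
contact_force: [-3.3, -24.5, 2.5]
width: 0.0266
gripper_force: 72.7
[0.01555886 0.00361174 0.15809982] [ -7.61336298 -23.54741667   2.53999062]
side tube y [0.03249101 0.1994092 ]
top tube y [0.05220366 0.2054483 ]
```

View pics/c4.png

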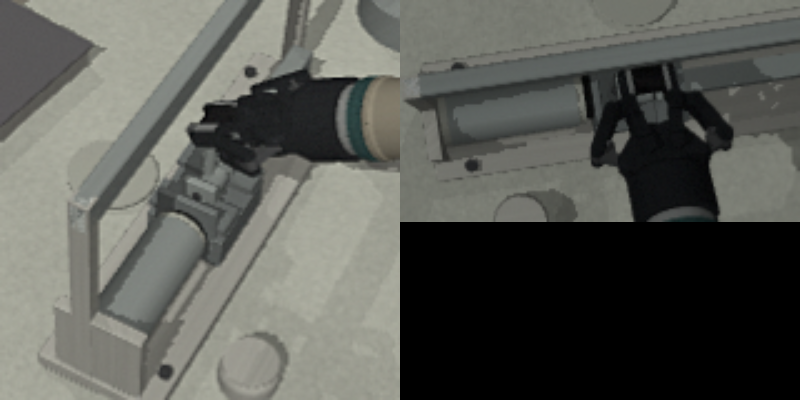

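The tube end is against the head plate at left and the pad is on its cap. Motion stalled at 23 N, so it's a solid stop. Next I swing the lever in an arc, keeping the +y preload.

```bash
python3 -m pendant '[{"jaw":-0.6,"tx":0,"ty":0,"tz":0,"ax":0,"ay":0,"az":0},{"jaw":-0.6,"tx":-1.37,"ty":-0.25,"tz":-0.12,"ax":0,"ay":0,"az":0},{"jaw":-0.6,"tx":-2.7,"ty":-0.49,"tz":-0.48,"ax":0,"ay":0,"az":0},{"jaw":-0.6,"tx":-3.94,"ty":-0.71,"tz":-1.07,"ax":0,"ay":0,"az":0},{"jaw":-0.6,"tx":-5.06,"ty":-0.91,"tz":-1.87,"ax":0,"ay":0,"az":0},{"jaw":-0.6,"tx":-6.03,"ty":-1.09,"tz":-2.86,"ax":0,"ay":0,"az":0},{"jaw":-0.6,"tx":-6.82,"ty":-1.23,"tz":-4,"ax":0,"ay":0,"az":0},{"jaw":-0.6,"tx":-6.82,"ty":-1.23,"tz":-4,"ax":0,"ay":0,"az":0}]' 35
python3 -c "
from f import *
s=manip.get_state();p=L(s['position']);print(p,p-.0187*np.array([.866,0,-.5]),Rc.T@s['contact_force'])"
```

```text
clock: 6.9
position: [0.5277, -0.0747, 0.1199]
ee_rot: [-0.038, 0.861, 0.07, 0.503]
contact_force: [-3.4, -18.1, 8.8]
width: 0.0268
gripper_force: 62.8
[-0.05224889  0.00367248  0.11992215] [-0.06844309  0.00367248  0.12927215] [ -6.55579441 -17.23763918   8.76927914]
```

```bash
python3 -m pendant '[{"jaw":-0.6,"tx":-0.58,"ty":-0.11,"tz":-1.26,"ax":0,"ay":0,"az":0},{"jaw":-0.6,"tx":-0.93,"ty":-0.17,"tz":-2.61,"ax":0,"ay":0,"az":0},{"jaw":-0.6,"tx":-1.05,"ty":-0.19,"tz":-4,"ax":0,"ay":0,"az":0},{"jaw":-0.6,"tx":-1.05,"ty":-0.19,"tz":-4.6,"ax":0,"ay":0,"az":0},{"jaw":-0.6,"tx":-1.05,"ty":-0.19,"tz":-4.9,"ax":0,"ay":0,"az":0},{"jaw":-0.6,"tx":-1.05,"ty":-0.19,"tz":-4.9,"ax":0,"ay":0,"az":0}]'
python3 -c "
from f import *
s=manip.get_state();p=L(s['position']);print(p,p-.0187*np.array([.866,0,-.5]),Rc.T@s['contact_force'])"
```

```text
clock: 7.65
position: [0.5178, -0.0766, 0.0695]
ee_rot: [-0.039, 0.863, 0.071, 0.498]
contact_force: [-7.0, -16.2, 3.5]
width: 0.0271
gripper_force: 70.9
[-0.06230553  0.00351553  0.06947556] [-0.07849973  0.00351553  0.07882556] [ -9.72846413 -14.70430121   3.53019459]
```

```bash
python3 -m pendant '[{"jaw":0.15,"tx":0.1,"ty":-0.6,"tz":0.5,"ax":0,"ay":0,"az":0},{"jaw":0.15,"tx":0.12,"ty":-0.7,"tz":0.5,"ax":0,"ay":0,"az":0},{"jaw":0.15,"tx":0.12,"ty":-0.7,"tz":0.5,"ax":0,"ay":0,"az":0},{"jaw":0.15,"tx":-1.6,"ty":-1,"tz":1.5,"ax":0,"ay":0,"az":0},{"jaw":0.15,"tx":-3.3,"ty":-1.3,"tz":2.5,"ax":0,"ay":0,"az":0},{"jaw":0.15,"tx":-5,"ty":-1.6,"tz":3.5,"ax":0,"ay":0,"az":0},{"jaw":0.15,"tx":-8.4,"ty":-2.2,"tz":5.5,"ax":0,"ay":0,"az":0},{"jaw":0.15,"tx":-8.4,"ty":-2.2,"tz":5.5,"ax":0,"ay":0,"az":0}]'
python3 - <<'E'
from f import *
s=manip.get_state();print(L(s['position']),Rc.T@s['contact_force'])
for t in('side','top'):
    im=grab(t,t+'4');C=cloud(im);b=(200,180,470,290) if t=='top' else (230,90,400,310)
    C=C[b[1]:b[3],b[0]:b[2]].reshape(-1,3);P=L(C[~np.isnan(C[:,0])])
    T=P[(abs(P[:,0]+.08)<.013)&(abs(P[:,1]-.0045)<.012)];print(t,'knob top z',np.percentile(T[:,2],[50,90,98]))
    T=P[(P[:,2]>.08)&(P[:,2]<.096)&(P[:,0]<.02)&(P[:,0]>-.02)&(P[:,1]>0.055)&(P[:,1]<.22)];print('tube y',np.percentile(T[:,1],[1,99]))
a=load('side4')['pixels'][140:300,240:400];b=load('top4')['pixels'][190:290,210:390]
o=np.zeros((400,800,3),np.uint8);o[:400,:400]=cv2.resize(a,(400,400));o[:222,400:]=cv2.resize(b,(400,222));cv2.imwrite('pics/c5.png',o)
E
```

```text
clock: 8.65
position: [0.4346, -0.0973, 0.1312]
ee_rot: [-0.044, 0.865, 0.077, 0.495]
contact_force: [-0.8, -0.8, -0.8]
width: 0.049
gripper_force: 0.0
[-0.14787917 -0.00200877  0.13119064] [-0.88954712 -0.61140713 -0.81225222]
side knob top z [0.0974148  0.10974267 0.11198834]
tube y [0.05610054 0.19844388]
top knob top z [0.10465968 0.10936284 0.11150669]
tube y [0.0572276  0.20965254]
```

View pics/c5.png

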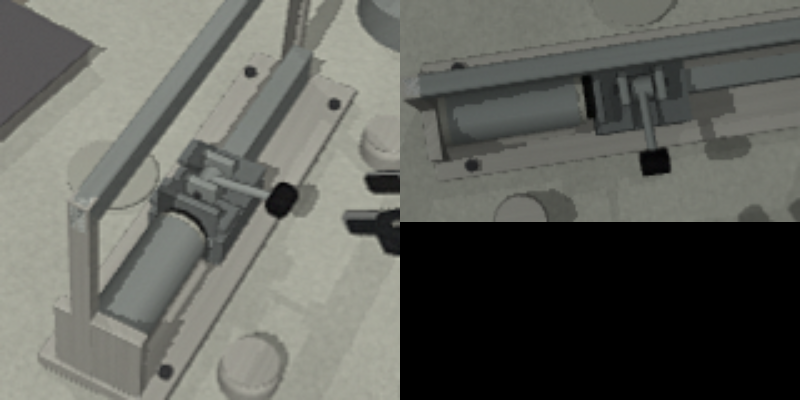

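The tube and pad are still seated. The lever is nearly down: the knob, at (283,200) in side and (653,160) in top, looks about 10 mm high, so it slipped in the pads. I'll press it down from above with closed fingertips.

Run:
```python
from f import *
for t,x0,y0,x1,y1 in(('side4',338,205,365,232),('top4',320,250,335,272)):
    im=load(t);m=np.zeros((420,560),np.uint8);m[y0:y1,x0:x1]=im['pixels'][y0:y1,x0:x1].max(2)<40
    n,l,s,c=cv2.connectedComponentsWithStats(m);i=1+s[1:,4].argmax();P=L(cloud(im)[l==i]);print(t,s[i],c[i],np.nanmedian(P,0),np.nanpercentile(P[:,2],95),L(plane(im,*c[i],.09)))
rows(np.array([-.083,.0045,.135])-.0187*np.array([np.sin(np.pi/9),0,-np.cos(np.pi/9)]),20)
```

```text
side4 [346 213  13  14 118] [352.20338983 219.43220339] [-0.08130151  0.00979123  0.10642955] 0.11154600201520401 [-0.07719532 -0.00460882  0.09      ]
top4 [320 257  12  12 122] [325.06557377 262.59836066] [-7.86255114e-02 -7.10762773e-05  1.06542772e-01] 0.11097327586581748 [-0.07851857 -0.00197832  0.09      ]
TCP [ 0.4973 -0.0793  0.135 ] d [ 0.337  0.061 -0.94 ] shift cm [6.18 1.62 0.45] turn [-7.2 38.9 -0.1]
```

```bash
python3 -m pendant '[{"jaw":-0.5,"tx":0,"ty":0,"tz":2,"ax":-1.8,"ay":9.7,"az":0},{"jaw":-1,"tx":0,"ty":0,"tz":4,"ax":-3.6,"ay":19.4,"az":0},{"jaw":-1,"tx":1,"ty":0.3,"tz":4,"ax":-5.4,"ay":29,"az":0},{"jaw":-1,"tx":3,"ty":0.8,"tz":4,"ax":-7.2,"ay":38.9,"az":0},{"jaw":-1,"tx":6.1,"ty":1.3,"tz":3,"ax":-7.2,"ay":38.9,"az":0},{"jaw":-1,"tx":6.1,"ty":1.3,"tz":0.5,"ax":-7.2,"ay":38.9,"az":0},{"jaw":-1,"tx":6.1,"ty":1.3,"tz":0.5,"ax":-7.2,"ay":38.9,"az":0}]'
python3 - <<'E'
from f import *
s=manip.get_state();print(L(s['position']),s['contact_force'])
rows(np.array([-.083,.002,.115])-.0187*np.array([np.sin(np.pi/9),0,-np.cos(np.pi/9)]),20)
E
```

```text
clock: 9.62
position: [0.4856, -0.0754, 0.1325]
ee_rot: [-0.042, 0.975, 0.097, 0.193]
contact_force: [0.3, 0.1, -0.2]
width: -0.0002
gripper_force: 0.0
[-0.09386294  0.01040711  0.13251917] [ 0.32763664  0.11486771 -0.22306019]
TCP [ 0.4978 -0.0818  0.115 ] d [ 0.337  0.061 -0.94 ] shift cm [ 1.22 -0.63 -1.75] turn [-3.   2.1 -1.6]
```

Correct laterally, then press down in steps.

```bash
python3 -m pendant '[{"jaw":-1,"tx":1.2,"ty":-0.6,"tz":0,"ax":0,"ay":0,"az":0},{"jaw":-1,"tx":1.2,"ty":-0.6,"tz":-1.2,"ax":0,"ay":0,"az":0},{"jaw":-1,"tx":1.2,"ty":-0.6,"tz":-2,"ax":0,"ay":0,"az":0},{"jaw":-1,"tx":1.2,"ty":-0.6,"tz":-2.8,"ax":0,"ay":0,"az":0},{"jaw":-1,"tx":1.2,"ty":-0.6,"tz":-3.4,"ax":0,"ay":0,"az":0},{"jaw":-1,"tx":1.2,"ty":-0.6,"tz":-3.8,"ax":0,"ay":0,"az":0},{"jaw":-1,"tx":1.2,"ty":-0.6,"tz":-3.8,"ax":0,"ay":0,"az":0}]'
python3 - <<'E'
from f import *
s=manip.get_state();print(L(s['position']),s['contact_force'])
E
```

```text
clock: 10.5
position: [0.4944, -0.0847, 0.0958]
ee_rot: [-0.042, 0.975, 0.095, 0.195]
contact_force: [-8.5, -1.8, 8.8]
width: -0.0003
gripper_force: 5.6
[-0.0868029  -0.0003008   0.09577516] [-8.49443074 -1.83535456  8.81318922]
```

```bash
python3 -m pendant '[{"jaw":-1,"tx":0.6,"ty":0.1,"tz":0.5,"ax":0,"ay":0,"az":0},{"jaw":-1,"tx":0.9,"ty":0.2,"tz":0,"ax":0,"ay":0,"az":0},{"jaw":-1,"tx":0.9,"ty":0.2,"tz":-0.5,"ax":0,"ay":0,"az":0},{"jaw":-1,"tx":0.9,"ty":0.2,"tz":-0.8,"ax":0,"ay":0,"az":0},{"jaw":-1,"tx":0.9,"ty":0.2,"tz":-0.8,"ax":0,"ay":0,"az":0}]'
python3 - <<'E'
from f import *
s=manip.get_state();print(L(s['position']),s['contact_force'])
E
```

```text
clock: 11.12
position: [0.5059, -0.0842, 0.0964]
ee_rot: [-0.038, 0.974, 0.098, 0.2]
contact_force: [-51.3, -8.1, 85.0]
width: 0.0004
gripper_force: 48.8
[-0.07540114 -0.00183047  0.09641552] [-51.26655341  -8.14386844  85.04553643]
```

That's a hard stop: 85 N at z 0.096. Back off and check.

```bash
python3 -m pendant '[{"jaw":-1,"tx":0,"ty":0,"tz":1,"ax":0,"ay":0,"az":0},{"jaw":-1,"tx":-1,"ty":-0.2,"tz":3,"ax":0,"ay":0,"az":0},{"jaw":-1,"tx":-4,"ty":-0.7,"tz":6,"ax":0,"ay":0,"az":0},{"jaw":-1,"tx":-9,"ty":-1.6,"tz":9,"ax":0,"ay":0,"az":0},{"jaw":-1,"tx":-14,"ty":-4,"tz":11,"ax":0,"ay":0,"az":0},{"jaw":-1,"tx":-14,"ty":-6,"tz":12,"ax":0,"ay":0,"az":0},{"jaw":-1,"tx":-14,"ty":-6,"tz":12,"ax":0,"ay":0,"az":0}]'
python3 - <<'E'
from f import *
print(manip.get_state()['contact_force'])
for t,x0,y0,x1,y1 in(('side',335,205,370,237),('top',315,250,340,275)):
    im=grab(t,t+'5');m=np.zeros((420,560),np.uint8);m[y0:y1,x0:x1]=im['pixels'][y0:y1,x0:x1].max(2)<40
    n,l,s,c=cv2.connectedComponentsWithStats(m);i=1+s[1:,4].argmax();P=L(cloud(im)[l==i]);print(t,s[i],c[i],np.nanmedian(P,0),np.nanpercentile(P[:,2],95),L(plane(im,*c[i],.085)))
    C=cloud(im);b=(200,180,470,290) if t=='top' else (230,90,400,310)
    C=C[b[1]:b[3],b[0]:b[2]].reshape(-1,3);P=L(C[~np.isnan(C[:,0])])
    T=P[(P[:,2]>.08)&(P[:,2]<.096)&(P[:,0]<.02)&(P[:,0]>-.02)&(P[:,1]>0.05)&(P[:,1]<.23)];print('tube y',np.percentile(T[:,1],[1,99]))
a=load('side5')['pixels'][140:300,240:400];b=load('top5')['pixels'][190:290,210:390]
o=np.zeros((400,800,3),np.uint8);o[:400,:400]=cv2.resize(a,(400,400));o[:222,400:]=cv2.resize(b,(400,222));cv2.imwrite('pics/c6.png',o)
E
```

```text
clock: 12.0
position: [0.3665, -0.1453, 0.2093]
ee_rot: [-0.039, 0.975, 0.093, 0.197]
contact_force: [-0.6, -0.2, -0.2]
width: -0.0001
gripper_force: 0.0
[-0.64133697 -0.1883346  -0.24586418]
side [346 216  13  14 117] [352.03418803 222.26495726] [-0.08189083  0.00957423  0.09574402] 0.10069034563947196 [-0.07933745 -0.00015536  0.085     ]
tube y [0.0511665  0.22851546]
top [317 257  14  13 135] [323.83703704 263.1037037 ] [-0.07921516  0.00184533  0.0970446 ] 0.10133410922499927 [-0.07922124  0.00037746  0.085     ]
tube y [0.05139528 0.20961827]
```

View pics/c6.png

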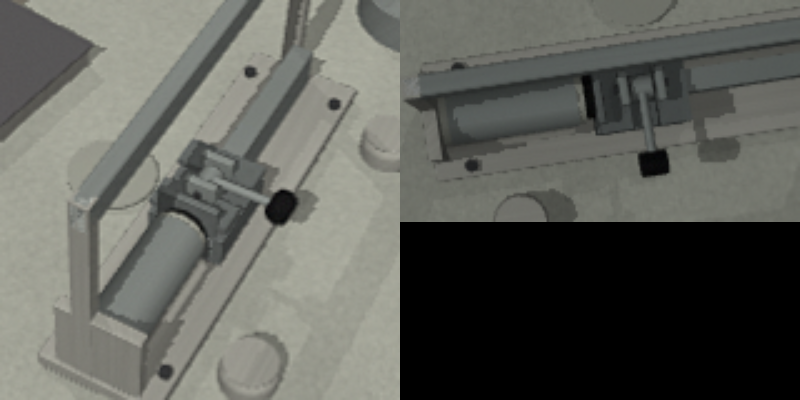

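The knob now triangulates to (-0.079, 0.000, 0.085) in both views, so the lever is level at its stop. One last check of the tube, head and pad gaps in the same frame.

Run:
```python
from f import *
im=load('top5');C=L(cloud(im));P=C[180:290,200:300].reshape(-1,3)
H=P[(P[:,2]>.098)&(P[:,2]<.106)&(abs(P[:,0]+.01)<.03)&(P[:,1]>.15)];print('head inner face y',len(H),np.percentile(H[:,1],[5,50,95]) if len(H) else 0)
for x in(-.01,-.02):
    for t in('top0','top5'):
        g=load(t);Q=cloud(g);Q=L(Q)
        m=(abs(Q[...,0]-x)<.0012)&(Q[...,1]>-.0)&(Q[...,1]<.24)&(Q[...,2]>.02)
        a=Q[m];br=g['pixels'].max(2)[m];i=a[:,1].argsort();a=a[i];br=br[i];k=(a[:,1]<.075)&(a[:,1]>.035)|(a[:,1]>.185)
        print(t,x,[(round(q[1]*1000,1),round(q[2]*1000),int(v)) for q,v in zip(a[k],br[k])])
```

```text
head inner face y 13 [0.21015402 0.21078299 0.22078741]
top0 -0.01 [(np.float64(37.2), 21, 72), (np.float64(40.0), 21, 70), (np.float64(50.8), 84, 109), (np.float64(53.4), 88, 111), (np.float64(55.7), 84, 105), (np.float64(58.1), 86, 96), (np.float64(60.5), 89, 96), (np.float64(62.8), 89, 98), (np.float64(65.0), 88, 95), (np.float64(67.4), 90, 94), (np.float64(70.0), 89, 94), (np.float64(72.2), 89, 96), (np.float64(74.5), 90, 96), (np.float64(187.1), 87, 94), (np.float64(189.1), 91, 94), (np.float64(189.6), 88, 92), (np.float64(192.0), 85, 82), (np.float64(194.3), 86, 78), (np.float64(196.7), 83, 78), (np.float64(198.5), 90, 77), (np.float64(202.9), 31, 64), (np.float64(205.1), 34, 56), (np.float64(207.8), 29, 56), (np.float64(210.3), 28, 55), (np.float64(210.6), 55, 40), (np.float64(210.7), 81, 41), (np.float64(210.9), 108, 50), (np.float64(212.4), 112, 105), (np.float64(213.0), 109, 110), (np.float64(215.1), 110, 110), (np.float64(217.3), 110, 114), (np.float64(219.3), 112, 114), (np.float64(221.3), 115, 106), (np.float64(223.8), 111, 105)]
top5 -0.01 [(np.float64(36.7), 77, 50), (
[... 2622 characters left out ...]
t64(70.9), 79, 81), (np.float64(73.3), 83, 80), (np.float64(186.8), 81, 62), (np.float64(188.8), 85, 62), (np.float64(191.0), 86, 59), (np.float64(193.5), 83, 59), (np.float64(195.8), 82, 60), (np.float64(197.9), 84, 60), (np.float64(198.5), 79, 58), (np.float64(200.7), 80, 58), (np.float64(202.8), 83, 65), (np.float64(205.4), 79, 68), (np.float64(207.5), 80, 69), (np.float64(209.6), 82, 57), (np.float64(210.7), 72, 54), (np.float64(210.9), 95, 40), (np.float64(212.0), 109, 92), (np.float64(214.1), 110, 109), (np.float64(216.4), 109, 112), (np.float64(218.8), 107, 114), (np.float64(219.1), 107, 112), (np.float64(221.4), 106, 114), (np.float64(223.2), 110, 116), (np.float64(225.7), 107, 102)]
```

The head face is at 210.8 mm. The tube spans about 60.5 to 210 mm, which fits its 150 mm length, and the pad ends where the cap begins. It's home and snug, so I'm handing in.

```bash
python3 -c "
from rig import manip
print(manip.sign_off())"
```

```text
the job is handed in; nothing more can be done
None
```

The job is handed in: by the last camera check the tube is home against the head plate, the jaw pad is snug on it and the lever is level at its stop. The gripper is clear and the arm didn't touch the tins or lid, though the final downward press on the knob spiked the wrist force to about 99 N (limit 120 N).

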